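# Snap the UV torch into its charging cradle and on to the contact

### The arm

A 6-joint arm with a two-finger parallel gripper is mounted at the origin on a cart in front of the work surface, level with it; the furniture and walls round the work are solid. World frame = base frame: x ahead of the robot, y to its left, z up, the work surface at z = 0. Lengths are in m, angles in rad, forces in N, time in s.
With the tool pointing down it reaches from about 0.425 to 0.95 m from the base axis. Payload 3.5 kg.
Tool frame: the origin (TCP) lies on the centre line of the jaws, within the pads' length; the fingertips stand ahead of it and the grasp point (between the pads) lies 6 mm ahead of it (bot.tip_extent is the z of the fingertips in the tool frame, in m); z points along the fingers, y is the direction in which the jaws open and shut (so a half turn about z gives the same grasp; the last joint's range is limited). The gripper opens to 85 mm and grips with 20 to 120 N. Pads are 22 mm wide; open, the fingers measure 114 mm over their backs; the gripper's body (76 mm by 85 mm) begins 54 mm behind the grasp point. The pads swing forward as they close: fully open they stand 13 mm farther back than shut.
Start: joints at [-1.43, 0.286, 1.577, -0, 1.279, -0.15], TCP at [0.194, -0.647, 0.256] pointing down, gripper open.
Joint ranges: [-2.77, 2.77], [-0.9, 2.22], [0.21, 2.48], [-1.53, 4.67], [0.24, 2.81], [-2.84, 2.84]. Speed limits (rad/s): [2.79, 2.79, 3.14, 3.14, 3.14, 3.14].

### API

Orientations are given as a unit quaternion [x, y, z, w].
In Python, from bench import bot gives the robot as it stands.
- The arm moves only by the tool step_arm, never from a script. Its arguments are lists of equal length, an entry for each row: "translation": the shift along the tool's x, y, z as a fraction of full scale, a list of three; "rotation": the turn, a rotation vector about the tool's x, y, z as a fraction of full scale, a list of three; "hand": the closure, from 0 (fully open) to 1 (shut). In form: {"translation": [[x, y, z], ...], "rotation": [[ax, ay, az], ...], "hand": [hand, ...]}. A call has 1 to 5 rows; each row shifts and turns the pose as measured when the row begins, along the tool's axes as they then stand; what a row does not reach is not made up. Full scale, the value 1, is 20 mm for a shift and 0.1 rad for a turn. A row lasts 1/12 s, in which the tool goes at most 41.7 mm and 7.16 degrees, less where a joint would pass 70% of its speed; a pose out of reach is approached as far as the arm can. A call with a number of a shift or a turn outside -1 to 1 is refused whole. A call with a gripper value outside its range is refused whole. The fingers move at their own pace and stop on an object; the grip force is fixed at half the most. Time passes only in rows, so rows that do not move let the fingers close. It gives the time, the measured TCP pose, the force and the opening at its end, in the units of the state.
- bot.get_state(): the state, without advancing time (a new reading comes with each control period).
- bot.snapshot(name): name is "side" or "top"; returns the picture (420x560x3 uint8, red, green, blue); there is no depth.
- bot.calibration(name): a dict with "fx", "fy", "cx", "cy" (pixels), "R" (3x3) and "t" (3): a world point X has camera coordinates R X + t. Camera axes: x right, y down, z forward; pixel columns grow to the right and rows downward; lengths in m; the calibration is good to about 2 mm. A picture is of the moment at which its call begins. calibration takes no time and is no camera call.
- bot.hand_in(): hands the job in, once; it reports no verdict.
The state is a dict: "t": time; "joint_pos": joint angles; "dq": joint speeds; "joint_efforts": joint torques, N m; "tool_pos": TCP position; "ee_rot": TCP orientation; "wrist_force": force on the tool from outside, world axes, zero at the start; "wrist_torque": the same for the moment, N m; "gripper_width": finger opening in m.
Only numpy, scipy, OpenCV 4.12 (cv2) and the standard library are available. Lean on these libraries where they do the work, as an engineer would, in place of code of your own. Each camera call takes 0.05 s, during which the arm holds its last target. There are 200 camera calls.

### The job

Put the UV curing torch on charge: press it down sideways into both spring clips of the charging cradle until it snaps fully home, with its tail towards the hood but still clear of it, then slide it endways under the hood until it pushes the sprung contact pin well in, and let go. The pin's position is set differently every time, so feel for it; do not ram the contact or force the clips, and leave the other things where they are.

Things in the scene. Friction and masses are not known exactly. Their poses are not given: they have to be found in the camera images.
- torch_mid (a point): Middle of the UV torch's axis. Silver-grey cylinder, 24 mm diameter, 170 mm long, about 0.18 kg, lying on the table, axis 12 mm above it. x runs along the axis from the tail (black cap, brass dot) to the head (violet, lens at +85 mm); z is up as it starts. At +72 to +82 mm a six-sided anti-roll collar, 28 mm over corners; elsewhere it can be gripped anywhere.
- torch_tail (a point): Centre of the torch's flat tail end, 85 mm behind torch_mid; same axes as torch_mid.
- clip_axis (a point): Point half-way between the fixed cradle's two spring clips, on the line where the axis of the torch lies when fully home, 46 mm above the table. x runs along the cradle away from the hood, to where the torch's head belongs; z up. 84 mm is free between the clips, and 34 mm beneath the axis. To snap in clear of the hood, the torch's middle must be 12 to 20 mm on the +x side of this point.
- clip_by_hood (a point): Middle of the clip by the hood, 48 mm to -x of clip_axis, same axes; its twin is 48 mm to +x. C-shaped steel spring jaws, open upwards, 12 mm long; mouth 30 mm wide. A level, parallel torch meets the lips when its axis is 14 mm above home, goes in against 7 to 15 N in all (both clips), then lies on rigid saddles. Once in, it slides endways against a drag of 4 to 12 N.
- hood_mouth (a point): Open mouth of the dark grey hood at one end of the cradle, 74 mm to -x of clip_axis, on the same axis; same axes. The hood is 43 mm wide, its top 66 mm above the table; inside it leaves 4 mm round the torch's tail.
- cradle: The whole charging cradle, fixed to the table: black base 211 x 62 x 12 mm with the two clips and a dark grey hood at one end. Origin on the table under clip_axis, same axes.
- contact_block: Black block in the hood, 117.5 mm to -x of clip_axis; same axes. It carries a brass pin pointing to +x on the axis. The pin's holder is adjustable and not reported: the free tip is anywhere 76 to 96 mm from clip_axis, so the torch meets it with its middle +9 to -11 mm from clip_axis. The pin is sprung: 2.5 N to start it, 5.5 N fully in after 3 mm, then rigid. The clips' drag holds the torch there.
- mix_cup_1: Small pale grey-blue silicone mixing cup, 41 mm wide, 28 mm high; origin at its underside. Leave alone.
- pigment_jar: Pigment jar with white lid, 40 mm wide, 36 mm high; origin at its underside. Leave alone.
- marker: White marker with a blue cap, 131 mm long, 14 mm thick, lying; origin at its underside. Leave alone.
Not all that is in view belongs to the job. Several things look just like the cradle: the one meant starts farthest to the robot's right.

How it is judged:
By the outcome, as a careful person would: the job done as asked, in the order asked, and still so for the second after the job is handed in, with the robot touching nothing.
It also fails if it takes over 64 s, if anything falls off the work surface, if the arm or the gripper's body presses on something with over 40 N, if the wrist force passes 120 N, or if a joint passes its speed limit or range.

## Working session

There is one attempt and no reset: what is moved stays moved. The work goes in short steps, Python scripts to look and compute and a tool call to move; the robot and the scene stay as the last step left them, time stands still between calls to the robot, and variables do not carry over. Pictures are saved under pics/ and viewed, about 8 in all and at most 12, crops included, and the job is handed in when it is done.

Besides the shell and the picture viewer there is one more tool, called as a command line: name --argument value ..., lists and objects as JSON in quotes. step_arm: Moves the arm, as the interface text tells. Shift numbers are shares of 20 mm and turn numbers shares of 0.1 rad, none past 1 either way. Its arguments: {"type":"object","properties":{"translation":{"type":"array","items":{"type":"array","items":{"type":"number"}}},"rotation":{"type":"array","items":{"type":"array","items":{"type":"number"}}},"hand":{"type":"array","items":{"type":"number"}}},"required":["translation","rotation","hand"]}

```bash
mkdir -p pics; python3 - <<'E'
from bench import bot
import cv2
for n in("top","side"):
    cv2.imwrite(f"pics/{n}0.png",bot.snapshot(n)[:,:,::-1]); c=bot.calibration(n); print(n,c)
s=bot.get_state();print(s,bot.tip_extent)
E
```

```text
top {'fx': 453.5726015570719, 'fy': 453.5726015570719, 'cx': 280.6546408084669, 'cy': 211.72662671981993, 'R': array([[ 0.01190581, -0.99984513,  0.01296011],
       [-0.98276123, -0.01409183, -0.18434149],
       [ 0.18449558, -0.01054196, -0.98277681]]), 't': array([0.23709186, 0.57181301, 1.38001156])}
side {'fx': 547.020169916343, 'fy': 547.020169916343, 'cx': 287.99717289945085, 'cy': 220.50672625443792, 'R': array([[-0.99975953, -0.01916133,  0.01066422],
       [-0.02025622,  0.62064789, -0.78382771],
       [ 0.00840046, -0.78385524, -0.62088678]]), 't': array([ 0.54142894, -0.11330339,  2.00702725])}
{'t': 0.1, 'joint_pos': array([-1.42998457e+00,  2.87112799e-01,  1.57804980e+00,  2.27093021e-05,
        1.27858829e+00, -1.50006963e-01]), 'dq': array([-0.00103871, -0.00121896, -0.00303038,  0.00034509,  0.00035608,
       -0.0001566 ]), 'joint_efforts': array([ 9.29089001e-04, -4.07293832e+01, -2.93698955e+01, -1.30033768e-04,
        3.41380794e-03,  9.26115035e-06]), 'tool_pos': array([ 0.19349851, -0.6461024 ,  0.25505122]), 'ee_rot': array([ 9.89446573e-01,  1.44894150e-01,  1.58310185e-05, -1.07905732e-03]), 'wrist_force': array([-0.79989019, -0.40445284,  0.30275348]), 'wrist_torque': array([ 0.03200978, -0.02888898,  0.0344196 ]), 'gripper_width': 0.08556970066857827} 0.025
```

View pics/top0.png

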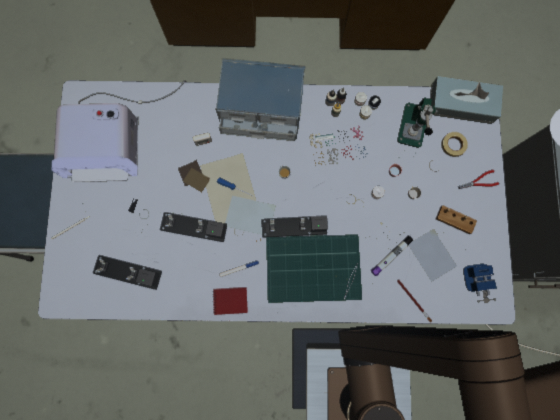

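View pics/side0.png

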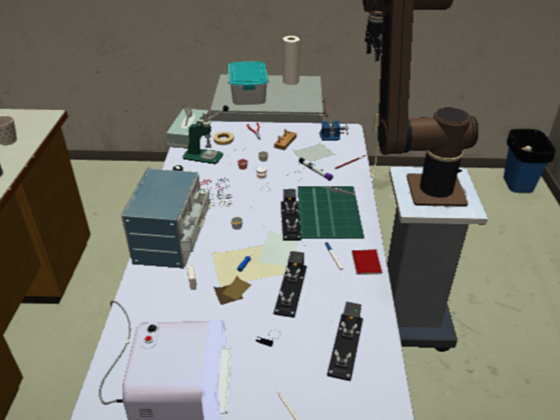

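The top view shows three cradles. The rightmost is at about (295,226), with its hood at its right end (-y). The torch lies from about (375,271), violet head, to (409,239), black tail. Next I'll zoom in.

```bash
python3 - <<'E'
import cv2,numpy as np
a=cv2.imread("pics/top0.png")
p=cv2.resize(a[205:245,255:335],None,fx=10,fy=10,interpolation=cv2.INTER_CUBIC)
q=cv2.resize(a[230:280,365:415],None,fx=8,fy=8,interpolation=cv2.INTER_CUBIC)
s=cv2.imread("pics/side0.png")
r=cv2.resize(s[185:245,270:320],None,fx=6,fy=6,interpolation=cv2.INTER_CUBIC)[:200*2]
cv2.imwrite("pics/c1.png",p)
o=np.zeros((400,700,3),np.uint8);o[:,:400]=q;o[:360,400:700]=r[:360];cv2.imwrite("pics/c2.png",o)
E
```

```text
(no output)
```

View pics/c1.png

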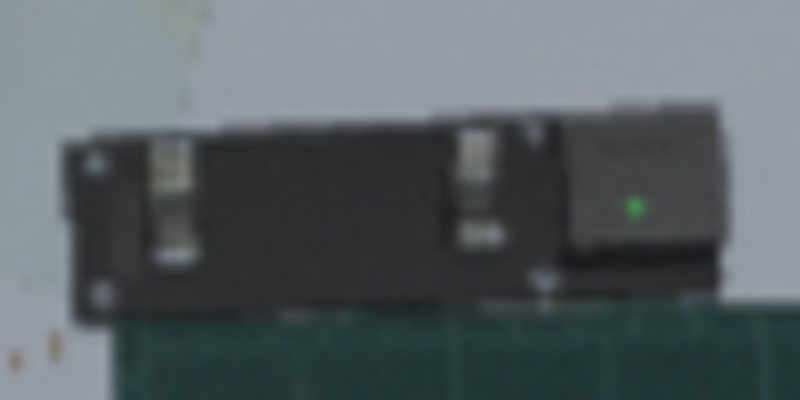

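View pics/c2.png

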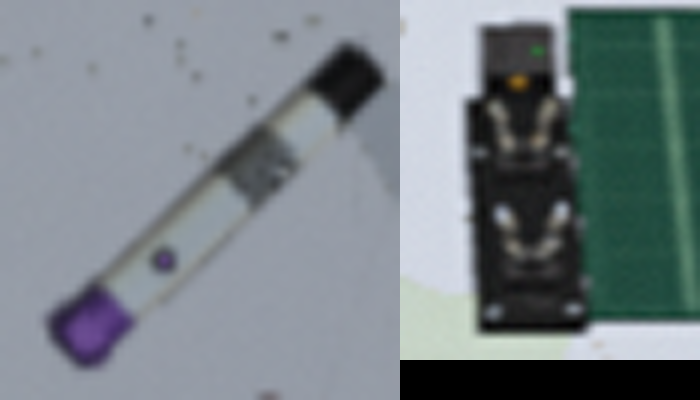

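```bash
cat > h.py <<'E'
from bench import bot
import numpy as np,cv2
C={n:bot.calibration(n) for n in("top","side")}
def proj(n,X):
    c=C[n];p=np.atleast_2d(X)@c["R"].T+c["t"]
    return np.c_[c["fx"]*p[:,0]/p[:,2]+c["cx"],c["fy"]*p[:,1]/p[:,2]+c["cy"]]
def ray(n,uv,z):
    c=C[n];o=-c["R"].T@c["t"];d=c["R"].T@np.array([(uv[0]-c["cx"])/c["fx"],(uv[1]-c["cy"])/c["fy"],1])
    return o+d*(z-o[2])/d[2]
E
python3 - <<'E'
from h import *
from scipy.optimize import least_squares
un=lambda x,y,s,ox,oy:((x+.5)/s-.5+ox,(y+.5)/s-.5+oy)
h=ray("top",un(72,345,8,365,230),.012);t=ray("top",un(366,62,8,365,230),.012)
print("torch",h,t,np.linalg.norm(h-t)," mid",(h+t)/2,"yaw",np.arctan2(*(h-t)[1::-1]))
T=lambda x,y:un(x,y,10,255,205); S=lambda x,y:un(x-400,y,6,270,185)
W=lambda p,L:np.array([p[0]+L[0]*np.cos(p[2])-L[1]*np.sin(p[2]),p[1]+L[0]*np.sin(p[2])+L[1]*np.cos(p[2]),L[2]])
def feats(p):
    e,zt,w=p[3:6]
    return [("top",T(65,143),(e,-.031,.012)),("top",T(77,322),(e,.031,.012)),("top",T(718,300),(e-.211,.031,.012)),
    ("top",T(564,117),(-.074,-.0215,.066)),("top",T(568,245),(-.074,.0215,.066)),("top",T(718,105),(e-.211,-.0215,.066)),("top",T(724,245),(e-.211,.0215,.066)),
    ("side",S(494,105),(-.048,-w,zt)),("side",S(549,105),(-.048,w,zt)),("side",S(503,212),(.048,-w,zt)),("side",S(562,210),(.048,w,zt)),
    ("side",S(478,330),(e,-.031,.006)),("side",S(588,326),(e,.031,.006))]
f=lambda p:np.concatenate([proj(n,W(p,L))[0]-uv for n,uv,L in feats(p)])
r=least_squares(f,[.38,.2,1.6,.08,.06,.02],loss="soft_l1",x_scale=[.1,.1,.1,.1,.01,.01])
print(r.x,np.round(f(r.x).reshape(-1,2),2))
# overlay check
p=r.x;e=p[3]
im=bot.snapshot("top")[:,:,::-1].copy();im2=cv2.imread("pics/side0.png")
out=[]
for n,a,(x,y),s,sz in(("top",im,(255,205),6,(80,40)),("side",im2,(265,180),6,(60,70))):
    cr=cv2.resize(a[y:y+sz[1],x:x+sz[0]],None,fx=s,fy=s,interpolation=cv2.INTER_CUBIC)
    def ln(pts,col):
        q=proj(n,[W(p,P) for P in pts]);q=((q+.5-[x,y])*s).round().astype(int);cv2.polylines(cr,[q.reshape(-1,1,2)],True,col,1)
    for z in(0,.012): ln([(e,-.031,z),(e,.031,z),(e-.211,.031,z),(e-.211,-.031,z)],(0,255,255))
    ln([(-.074,-.0215,.066),(-.074,.0215,.066),(e-.211,.0215,.066),(e-.211,-.0215,.066)],(0,0,255))
    for k in(-.048,.048):ln([(k-.006,-.015,.058),(k+.006,-.015,.058),(k+.006,.015,.058),(k-.006,.015,.058)],(255,0,255))
    ln([(-.074,0,.046),(.1,0,.046)],(0,255,0))
    out.append(cr)
o=np.zeros((420,800,3),np.uint8);o[:240,:480]=out[0];o[:,480:][:, :320]=cv2.copyMakeBorder(out[1],0,0,0,0,cv2.BORDER_CONSTANT)[:, :320];cv2.imwrite("pics/ov.png",o)
E
```

```text
torch [ 0.38348451 -0.05306203  0.012     ] [ 0.49818236 -0.17476674  0.012     ] 0.16723525623948904  mid [ 0.44083343 -0.11391438  0.012     ] yaw 2.32656361260878
[0.5282947  0.22320452 1.63001204 0.08460762 0.05954868 0.0156712 ] [[-0.68 -0.77]
 [-1.12  0.35]
 [ 0.29 -0.42]
 [-0.19 -0.38]
 [ 0.23  0.45]
 [ 1.13  0.08]
 [ 1.45 -0.31]
 [ 0.38  0.05]
 [ 0.53 -0.09]
 [-0.03 -0.06]
 [-0.14  0.11]
 [-0.33  0.4 ]
 [ 0.51  0.72]]
```

View pics/ov.png

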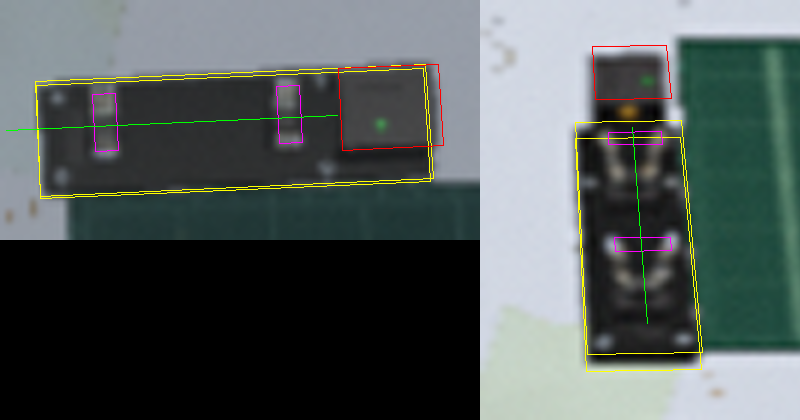

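The overlay agrees with the picture at the clips, the hood mouth and the base's left end. The one mismatch is the hood's back edge, which I had guessed. The torch measures 167 mm against 170 mm given. Now I'll move over to it.

step_arm --translation '[[0.5, -0.5, 0], [0.88, -1, 0], [0.88, -1, 0], [0.88, -1, 0], [0.88, -1, 0]]' --rotation '[[0, 0, 0], [0, 0, 0], [0, 0, 0], [0, 0, 0], [0, 0, 0]]' --hand '[0, 0, 0, 0, 0]'

```text
t: 0.57
tool_pos: [0.243, -0.5363, 0.2517]
ee_rot: [0.99, 0.141, -0.001, -0.002]
wrist_force: [0.3, 0.2, -0.1]
gripper_width: 0.0852
```

step_arm --translation '[[0.88, -1, 0], [0.88, -1, 0], [0.88, -1, 0], [0.88, -1, 0], [0.88, -1, 0]]' --rotation '[[0, 0, 0], [0, 0, 0], [0, 0, 0], [0, 0, 0], [0, 0, 0]]' --hand '[0, 0, 0, 0, 0]'

```text
t: 0.98
tool_pos: [0.3007, -0.4083, 0.2499]
ee_rot: [0.99, 0.141, -0.001, -0.004]
wrist_force: [0.5, -0.0, 0.2]
gripper_width: 0.0854
```

step_arm --translation '[[0.88, -1, 0], [0.88, -1, 0], [0.88, -1, 0], [0.88, -1, 0], [0.88, -1, 0]]' --rotation '[[0, 0, 0], [0, 0, 0], [0, 0, 0], [0, 0, 0], [0, 0, 0]]' --hand '[0, 0, 0, 0, 0]'

```text
t: 1.4
tool_pos: [0.3585, -0.2803, 0.2492]
ee_rot: [0.99, 0.14, -0.001, -0.006]
wrist_force: [1.7, -0.3, -1.3]
gripper_width: 0.0852
```

step_arm --translation '[[0.88, -1, 0], [0.88, -1, 0], [0.88, -1, 0], [0.88, -1, 0], [0.88, -1, 0]]' --rotation '[[0, 0, 0], [0, 0, 0], [0, 0, 0], [0, 0, 0], [0, 0, 0]]' --hand '[0, 0, 0, 0, 0]'

```text
t: 1.82
tool_pos: [0.4162, -0.1526, 0.2493]
ee_rot: [0.99, 0.139, -0.001, -0.006]
wrist_force: [0.1, 0.0, 0.2]
gripper_width: 0.0852
```

step_arm --translation '[[0, 0, 0.5], [0, 0, 0.5], [0, 0, 0.5], [0, 0, 0.5], [0, 0, 0.5]]' --rotation '[[0, 0, -1], [0, 0, -1], [0, 0, -1], [0, 0, -1], [0, 0, -1]]' --hand '[0, 0, 0, 0, 0]'

```text
t: 2.23
tool_pos: [0.4187, -0.1461, 0.1997]
ee_rot: [0.919, 0.395, 0.002, -0.004]
wrist_force: [-0.4, -0.3, 0.2]
gripper_width: 0.0854
```

step_arm --translation '[[0, 0, 0.5], [0, 0, 0.5], [0, 0, 0.5], [0, 0, 0.5], [0, 0, 0.5]]' --rotation '[[0, 0, -1], [0, 0, -1], [0, 0, -1], [0, 0, -1], [0, 0, -1]]' --hand '[0, 0, 0, 0, 0]'

```text
t: 2.65
tool_pos: [0.4177, -0.1444, 0.1463]
ee_rot: [0.784, 0.62, 0.003, -0.004]
wrist_force: [-0.1, -0.1, 0.6]
gripper_width: 0.0851
```

step_arm --translation '[[0, 0, 0], [0, 0, 0], [0, 0, 0], [0, 0, 0], [0, 0, 0]]' --rotation '[[0, 0, -1], [0, 0, -1], [0, 0, -1], [0, 0, -1], [0, 0, -1]]' --hand '[0, 0, 0, 0, 0]'

```text
t: 3.07
tool_pos: [0.4145, -0.1424, 0.1413]
ee_rot: [0.596, 0.803, 0.004, -0.008]
wrist_force: [0.4, -0.9, 0.6]
gripper_width: 0.0856
```

step_arm --translation '[[0, 0, 0], [0, 0, 0], [0, 0, 0], [0, 0, 0], [0, 0, 0]]' --rotation '[[0, 0, -1], [0, 0, -1], [0, 0, -1], [0, 0, -1], [0, 0, -1]]' --hand '[0, 0, 0, 0, 0]'

```text
t: 3.48
tool_pos: [0.4133, -0.1416, 0.14]
ee_rot: [0.367, 0.93, 0.006, -0.008]
wrist_force: [0.2, -0.1, 0.4]
gripper_width: 0.0857
```

```bash
cat >> h.py <<'E'
from scipy.spatial.transform import Rotation as Ro
def go(pos,yaw):
    "shift and turn still to make, in tool axes and full-scale units"
    s=bot.get_state();R=Ro.from_quat(s["ee_rot"])
    d=R.inv().apply(np.array(pos)-s["tool_pos"])/.02
    Rt=Ro.from_matrix(np.array([[np.cos(yaw),np.sin(yaw),0],[np.sin(yaw),-np.cos(yaw),0],[0,0,-1]]).T@np.eye(3)) if 0 else Ro.from_matrix(np.c_[[np.cos(yaw),np.sin(yaw),0],[np.sin(yaw),-np.cos(yaw),0],[0,0,-1]])
    print("t",s["t"],"pos",s["tool_pos"].round(4),"F",s["wrist_force"].round(1),"M",s["wrist_torque"].round(2),"w",round(s["gripper_width"],4),"tip",bot.tip_extent)
    print("shift",d.round(2),"turn",((R.inv()*Rt).as_rotvec()/.1).round(2))
E
sed -i 's/Rt=.*if 0 else /Rt=/' h.py
python3 - <<'E'
from h import *
go([.4408,-.1139,.10],2.3266)
E
```

```text
t 3.4833 pos [ 0.4133 -0.1416  0.14  ] F [ 0.2 -0.1  0.4] M [-0.02 -0.03 -0.03] w 0.0857 tip 0.025
shift [-0.1   1.94  2.01] turn [ 0.05 -0.2   0.64]
```

step_arm --translation '[[0, 0.7, 0.7], [-0.1, 0.7, 0.7], [0, 0.5, 0.6], [0, 0, 0], [0, 0, 0]]' --rotation '[[0, -0.2, 0.6], [0, 0, 0], [0, 0, 0], [0, 0, 0], [0, 0, 0]]' --hand '[0, 0, 0, 0, 0]'

```text
t: 3.9
tool_pos: [0.4423, -0.1156, 0.0993]
ee_rot: [0.394, 0.919, 0.002, 0.002]
wrist_force: [0.8, -0.9, 0.3]
gripper_width: 0.0851
```

```bash
python3 - <<'E'
from h import *
go([.4408,-.1139,.032],2.3266)
s=cv2.imread("pics/side0.png")
# torch ends in the side view: silhouette vs expected
m=np.array([.4408,-.1139,.012]);u=np.array([np.cos(2.3266),np.sin(2.3266),0])
q=proj("side",[m+.085*u,m-.085*u]);print(q)
x,y=q.mean(0).astype(int);cr=cv2.resize(s[y-20:y+20,x-35:x+35],None,fx=8,fy=8,interpolation=cv2.INTER_CUBIC)
for e in q: cv2.circle(cr,tuple(int(v) for v in (e+.5-[x-35,y-20])*8),4,(0,255,0),1)
t=bot.snapshot("top")[:,:,::-1];t=cv2.resize(t[225:285,355:425],None,fx=8,fy=8,interpolation=cv2.INTER_CUBIC)
for e in proj("top",[m+.085*u,m-.085*u]): cv2.circle(t,tuple(int(v) for v in (e+.5-[355,225])*8),4,(0,255,0),1)
cv2.imwrite("pics/tor.png",cv2.resize(np.vstack([cr,t]),None,fx=.7,fy=.7))
E
```

```text
t 3.9 pos [ 0.4423 -0.1156  0.0993] F [ 0.8 -0.9  0.3] M [ 0.02  0.01 -0.01] w 0.0851 tip 0.025
shift [ 0.12 -0.01  3.37] turn [0.05 0.03 0.06]
[[330.86437815 176.94013613]
 [299.73316341 158.71687504]]
```

View pics/tor.png

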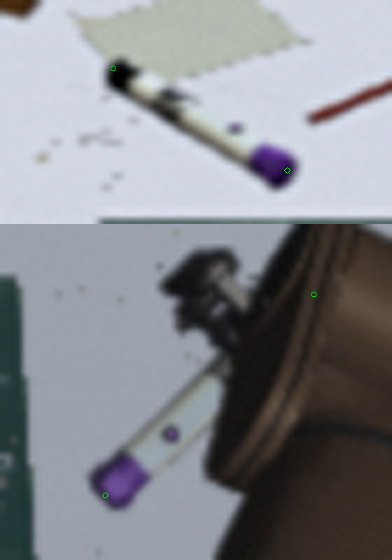

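step_arm --translation '[[0.1, 0, 1], [0.05, 0, 1], [0, 0, 1], [0, 0, 0.5], [0, 0, 0]]' --rotation '[[0, 0, 0], [0, 0, 0], [0, 0, 0], [0, 0, 0], [0, 0, 0]]' --hand '[0, 0, 0, 0, 0]'

```text
t: 4.37
tool_pos: [0.4429, -0.1169, 0.0324]
ee_rot: [0.394, 0.919, 0.001, 0.007]
wrist_force: [-0.7, 0.2, -0.7]
gripper_width: 0.0854
```

```bash
python3 - <<'E'
from h import *
go([.4402,-.1132,.0285],2.3266)
E
```

```text
t 4.3667 pos [ 0.4429 -0.1169  0.0324] F [-0.7  0.2 -0.7] M [0.06 0.   0.03] w 0.0854 tip 0.025
shift [0.23 0.03 0.19] turn [0.07 0.13 0.04]
```

step_arm --translation '[[0.23, 0, 0.2], [0, 0, 0], [0, 0, 0], [0, 0, 0], [0, 0, 0]]' --rotation '[[0.07, 0.13, 0], [0, 0, 0], [0, 0, 0], [0, 0, 0], [0, 0, 0]]' --hand '[0, 0.5, 1, 1, 1]'

```text
t: 4.78
tool_pos: [0.4414, -0.1151, 0.0318]
ee_rot: [0.395, 0.919, -0.0, 0.002]
wrist_force: [1.2, -0.6, 0.0]
gripper_width: 0.0388
```

step_arm --translation '[[0, 0, 0], [0, 0, 0], [0, 0, 0]]' --rotation '[[0, 0, 0], [0, 0, 0], [0, 0, 0]]' --hand '[1, 1, 1]'

```text
t: 5.03
tool_pos: [0.4424, -0.1154, 0.0333]
ee_rot: [0.395, 0.919, -0.0, 0.003]
wrist_force: [-0.6, 0.1, -2.5]
gripper_width: 0.0216
```

```bash
python3 - <<'E'
from h import *
go([.4402,-.1132,.0285],2.3266)
E
```

```text
t 5.0333 pos [ 0.4424 -0.1154  0.0333] F [-0.6  0.1 -2.5] M [-0.04  0.02  0.01] w 0.0216 tip 0.025
shift [ 0.16 -0.    0.24] turn [0.02 0.06 0.03]
```

Width 21.6 mm is under the torch's 24 mm, so the pads may have caught it above its axis. I'll reopen a little and grip lower.

step_arm --translation '[[0, 0, 0], [0, 0, 0], [0, 0, 0.2], [0.15, 0, 0.15], [0, 0, 0]]' --rotation '[[0, 0, 0], [0, 0, 0], [0, 0, 0], [0, 0.05, 0], [0, 0, 0]]' --hand '[0.4, 0.4, 0.4, 0.4, 0.4]'

```text
t: 5.45
tool_pos: [0.4405, -0.1133, 0.0259]
ee_rot: [0.395, 0.919, 0.001, 0.001]
wrist_force: [0.1, 0.1, -1.2]
gripper_width: 0.0512
```

```bash
python3 - <<'E'
from h import *
go([.4402,-.1132,.0275],2.3266)
E
```

```text
t 5.45 pos [ 0.4405 -0.1133  0.0259] F [ 0.1  0.1 -1.2] M [-0.03  0.07  0.04] w 0.0512 tip 0.025
shift [ 0.01 -0.01 -0.08] turn [0.03 0.02 0.03]
```

step_arm --translation '[[0, 0, -0.08], [0, 0, 0], [0, 0, 0], [0, 0, 0], [0, 0, 0]]' --rotation '[[0, 0, 0], [0, 0, 0], [0, 0, 0], [0, 0, 0], [0, 0, 0]]' --hand '[0.6, 1, 1, 1, 1]'

```text
t: 5.87
tool_pos: [0.4402, -0.113, 0.0273]
ee_rot: [0.395, 0.919, 0.001, 0.001]
wrist_force: [-0.4, 1.1, -0.9]
gripper_width: 0.0222
```

```bash
python3 - <<'E'
from h import *
go([.4402,-.1132,.0275],2.3266)
t=bot.snapshot("side")[:,:,::-1];cv2.imwrite("pics/grip.png",cv2.resize(t[130:200,270:370],None,fx=7,fy=7,interpolation=cv2.INTER_CUBIC))
E
```

```text
t 5.8667 pos [ 0.4402 -0.113   0.0273] F [-0.4  1.1 -0.9] M [0.05 0.02 0.03] w 0.0222 tip 0.025
shift [-0.01 -0.01 -0.01] turn [0.02 0.01 0.03]
```

View pics/grip.png

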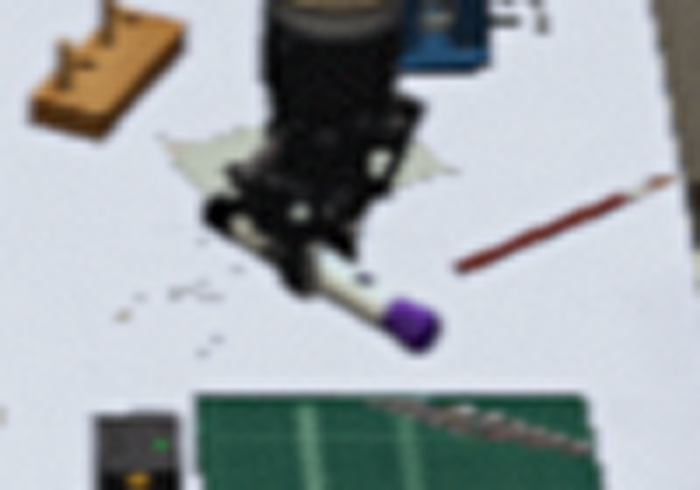

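The torch is held between the pads near its middle, parallel to the tool. Lift and carry.

step_arm --translation '[[0, 0, -0.5], [0, 0, -1], [0, 0, -1], [0, 0, -1], [0, 0, -1]]' --rotation '[[0, 0, 0], [0, 0, 0], [0, 0, 0], [0, 0, 0], [0, 0, 0]]' --hand '[1, 1, 1, 1, 1]'

```text
t: 6.33
tool_pos: [0.4346, -0.1106, 0.1156]
ee_rot: [0.395, 0.919, 0.001, -0.008]
wrist_force: [0.6, -0.3, -1.3]
gripper_width: 0.022
```

step_arm --translation '[[0, 0, -1], [0, 0, -1], [0.3, 0.5, -0.5], [0.62, 0.96, 0], [0.62, 0.96, 0]]' --rotation '[[0, 0, 0], [0, 0, 0], [0, 0, 0], [0, 0, 0], [0, 0, 0]]' --hand '[1, 1, 1, 1, 1]'

```text
t: 6.75
tool_pos: [0.4503, -0.0575, 0.1761]
ee_rot: [0.397, 0.918, 0.0, -0.002]
wrist_force: [-0.7, 0.8, -2.8]
gripper_width: 0.0221
```

step_arm --translation '[[0.62, 0.96, 0], [0.62, 0.96, 0], [0.62, 0.96, 0], [0.62, 0.96, 0], [0.62, 0.96, 0]]' --rotation '[[0, 0, 0], [0, 0, 0], [0, 0, 0], [0, 0, 0], [0, 0, 0]]' --hand '[1, 1, 1, 1, 1]'

```text
t: 7.17
tool_pos: [0.4773, 0.0582, 0.1795]
ee_rot: [0.398, 0.917, 0.0, -0.0]
wrist_force: [-0.1, -0.7, -2.7]
gripper_width: 0.0221
```

step_arm --translation '[[0.62, 0.96, 0], [0.62, 0.96, 0], [0.62, 0.96, 0], [0.62, 0.96, 0], [0.62, 0.96, 0]]' --rotation '[[0, 0, 0], [0, 0, 0], [0, 0, 0], [0, 0, 0], [0, 0, 0]]' --hand '[1, 1, 1, 1, 1]'

```text
t: 7.58
tool_pos: [0.5032, 0.175, 0.1807]
ee_rot: [0.398, 0.918, -0.001, -0.001]
wrist_force: [0.2, -0.2, -1.1]
gripper_width: 0.022
```

step_arm --translation '[[0.3, 0.5, 0], [0, 0, 0], [0, 0, 0], [0, 0, 0], [0, 0, 0]]' --rotation '[[0, 0, 0.7], [0, 0, 1], [0, 0, 1], [0, 0, 1], [0, 0, 1]]' --hand '[1, 1, 1, 1, 1]'

```text
t: 8.0
tool_pos: [0.5044, 0.192, 0.1813]
ee_rot: [0.605, 0.796, -0.002, -0.002]
wrist_force: [-0.5, -0.6, -1.4]
gripper_width: 0.0219
```

```bash
python3 - <<'E'
from h import *
from scipy.optimize import least_squares
un=lambda x,y,s,ox,oy:((x+.5)/s-.5+ox,(y+.5)/s-.5+oy)
T=lambda x,y:un(x,y,10,255,205); S=lambda x,y:un(x-400,y,6,270,185)
W=lambda p,L:np.array([p[0]+L[0]*np.cos(p[2])-L[1]*np.sin(p[2]),p[1]+L[0]*np.sin(p[2])+L[1]*np.cos(p[2]),L[2]])
def feats(p):
    e,zt,w=p[3:6]
    return [("top",T(65,143),(e,-.031,.012)),("top",T(77,322),(e,.031,.012)),("top",T(718,300),(e-.211,.031,.012)),
    ("top",T(564,117),(-.074,-.0215,.066)),("top",T(568,245),(-.074,.0215,.066)),
    ("side",S(494,105),(-.048,-w,zt)),("side",S(549,105),(-.048,w,zt)),("side",S(503,212),(.048,-w,zt)),("side",S(562,210),(.048,w,zt)),
    ("side",S(478,330),(e,-.031,.0)),("side",S(588,326),(e,.031,.0))]
f=lambda p:np.concatenate([proj(n,W(p,L))[0]-uv for n,uv,L in feats(p)])
for sel in (slice(None),slice(0,10),slice(10,None)):
    r=least_squares(lambda p:np.r_[f(p)[sel],(p[3]-.085)*300,(p[4]-.06)*300,(p[5]-.0157)*300],[.52,.2,1.6,.08,.06,.0157],loss="soft_l1",x_scale=[.1,.1,.1,.1,.01,.01])
    print(r.x.round(4),np.abs(f(r.x)[sel]).max().round(2))
    p=r.x
go([.5283+.016*np.cos(1.63),.2232+.016,.16],1.63)
E
```

```text
[0.5283 0.2226 1.6311 0.0828 0.0593 0.0157] 1.63
[0.5278 0.2227 1.629  0.0839 0.06   0.0157] 0.75
[0.5291 0.2177 1.6437 0.0826 0.0563 0.0157] 0.54
t 8.0 pos [0.5044 0.192  0.1813] F [-0.5 -0.6 -1.4] M [-0.05 -0.01  0.02] w 0.0219 tip 0.025
shift [1.97 1.74 1.06] turn [-0.06 -0.01  2.12]
```

step_arm --translation '[[0, 0, 0], [0, 0, 0], [0, 0, 0], [0, 0, 0]]' --rotation '[[0, 0, 1], [0, 0, 1], [0, 0, 0.1], [0, 0, 0]]' --hand '[1, 1, 1, 1]'

```text
t: 8.33
tool_pos: [0.5023, 0.1919, 0.1816]
ee_rot: [0.689, 0.725, -0.003, -0.003]
wrist_force: [0.0, -0.3, -1.0]
gripper_width: 0.0222
```

```bash
python3 - <<'E'
from h import *
go([.527,.238,.12],1.632)
E
```

```text
t 8.3333 pos [0.5023 0.1919 0.1816] F [ 0.  -0.3 -1. ] M [-0.02  0.    0.05] w 0.0222 tip 0.025
shift [2.24 1.38 3.07] turn [-0.09  0.01 -0.1 ]
```

step_arm --translation '[[0.75, 0.45, 0.7], [0.75, 0.45, 0.7], [0.75, 0.45, 0.7], [0, 0, 0.7], [0, 0, 0]]' --rotation '[[0, 0, -0.1], [-0.1, 0, 0], [0, 0, 0], [0, 0, 0], [0, 0, 0]]' --hand '[1, 1, 1, 1, 1]'

```text
t: 8.75
tool_pos: [0.5278, 0.2396, 0.126]
ee_rot: [0.681, 0.732, 0.001, 0.002]
wrist_force: [-0.7, -0.2, -2.9]
gripper_width: 0.0219
```

```bash
python3 - <<'E'
from h import *
go([.527,.238,.10],1.632)
t=bot.snapshot("top")[:,:,::-1].copy();s=bot.snapshot("side")[:,:,::-1].copy()
cv2.imwrite("pics/t2.png",t);cv2.imwrite("pics/s2.png",s)
a=cv2.resize(t[195:245,245:345],None,fx=8,fy=8,interpolation=cv2.INTER_CUBIC)[:, :800]
b=cv2.resize(s[150:260,250:340],None,fx=5,fy=5,interpolation=cv2.INTER_CUBIC)
cv2.imwrite("pics/a2.png",a);cv2.imwrite("pics/b2.png",b)
o=np.zeros((600,800,3),np.uint8);a=cv2.resize(a,(400,200));b=cv2.resize(s[155:255,265:331],None,fx=6,fy=6,interpolation=cv2.INTER_CUBIC)
o[:200,:400]=a;o[:,400:796]=b[:600];cv2.imwrite("pics/o2.png",o)
E
```

```text
t 8.75 pos [0.5278 0.2396 0.126 ] F [-0.7 -0.2 -2.9] M [0.04 0.06 0.01] w 0.0219 tip 0.025
shift [-0.08 -0.05  1.3 ] turn [0.05 0.01 0.11]
```

View pics/o2.png

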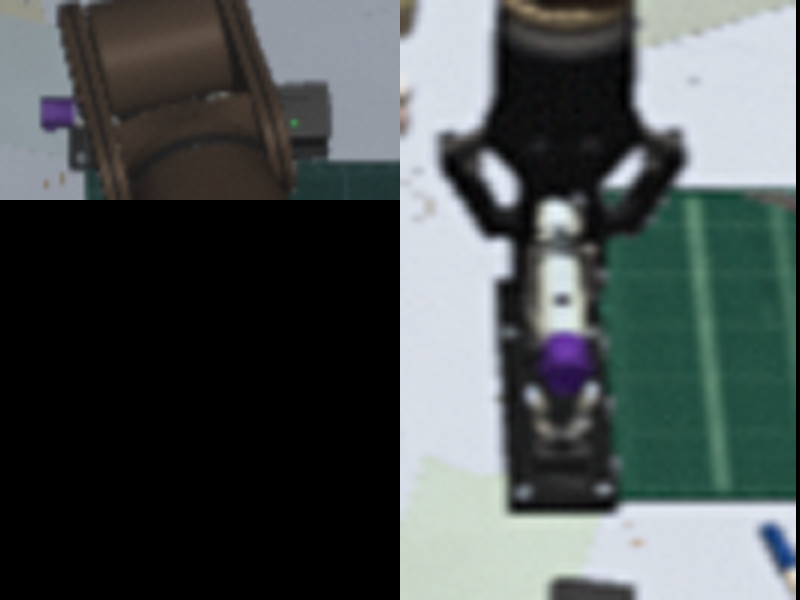

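```bash
python3 - <<'E'
from h import *
s=bot.get_state();R=Ro.from_quat(s["ee_rot"]);
for d in(.085,.072): 
    P=s["tool_pos"]+R.apply([d,0,.0153]);print(P.round(4),proj("top",P),proj("side",P))
for n,x0,y0,x1,y1 in(("t2",250,212,268,234),("s2",280,200,306,228)):
    c=cv2.imread(f"pics/{n}.png")[y0:y1,x0:x1];h=cv2.cvtColor(c,cv2.COLOR_BGR2HSV)
    m=(h[...,0]>120)&(h[...,0]<155)&(h[...,1]>90);v,u=np.nonzero(m)
    print(n,"u",u.min()+x0,u.max()+x0,"v",v.min()+y0,v.max()+y0,"c",u.mean()+x0,v.mean()+y0)
    print("\n".join("".join("#" if q else "." for q in r) for r in m))
E
```

```text
[0.5235 0.3245 0.1136] [[254.11343893 222.32517112]] [[292.22729259 216.76036693]]
[0.5244 0.3116 0.1136] [[258.44131071 222.08152676]] [[291.98444377 214.18244328]]
t2 u 256 262 v 220 226 c 258.93617021276594 222.87234042553192
..................
..................
..................
..................
..................
..................
..................
..................
......#######.....
......#######.....
......#######.....
......#######.....
......#######.....
......#######.....
......####..#.....
..................
..................
..................
..................
..................
..................
..................
s2 u 288 297 v 211 220 c 292.11538461538464 215.2948717948718
..........................
..........................
..........................
..........................
..........................
..........................
..........................
..........................
..........................
..........................
..........................
..........######..........
.........########.........
........#########.........
........#########.........
........#########.........
........##########........
........#########.........
.........#######..........
.........######...........
..........#####...........
..........................
..........................
..........................
..........................
..........................
..........................
..........................
```

```bash
python3 - <<'E'
from h import *
un=lambda x,y:((x+.5)/10-.5+255,(y+.5)/10-.5+205)
L=ray("top",un(175.5,205),.052);R_=ray("top",un(479.5,195),.052);print("clips",L,R_,np.linalg.norm(L-R_),(L+R_)/2)
H=ray("top",un(567,180),.066);print("hood mouth",H,"-> clip y",H[1]+.074)
t0=cv2.cvtColor(cv2.imread("pics/top0.png"),cv2.COLOR_BGR2GRAY);t2=cv2.imread("pics/t2.png")
print("clip band cols, far jaw", t0[219:223,266:308].mean(0).round().astype(int))
print("near jaw", t0[228:231,266:308].mean(0).round().astype(int))
print("hood edge", t0[219:227,306:330].mean(0).round().astype(int))
print("head g ch cols250-", t2[221:226,250:266,1].mean(0).round().astype(int))
s=bot.get_state();R=Ro.from_quat(s["ee_rot"]);P=s["tool_pos"]+R.apply([.085,0,.0153])
for u in(254.5,255,255.5):print(u,ray("top",(u,223),P[2]),P)
E
```

```text
clips [0.52567097 0.27090554 0.052     ] [0.5301809 0.1754792 0.052    ] 0.09553285257370375 [0.52792594 0.22319237 0.052     ]
hood mouth [0.53304276 0.14907669 0.066     ] -> clip y 0.2230766891142173
clip band cols, far jaw [ 54  49  48  53  91 102 104 112  69  48  46  45  45  45  46  44  46  45
  45  45  44  45  45  44  44  45  45  44  44  44  44  45  44  44  61 107
 113 110  75  50  45  46]
near jaw [ 55  56  55  45  64  92 102 104  80  51  46  47  48  47  48  46  47  48
  48  47  47  47  47  47  47  47  47  47  47  47  48  48  46  42  49  73
  80  79  83  61  49  47]
hood edge [ 46  46  48  45  43  45  64  68  67  67  67  70  76  71  68  68  69  68
  68  70  72  94 143 154]
head g ch cols250- [154 153 154 154 147  86  61  59  58  54  53  52  56  88  91  64]
254.5 [0.52147169 0.32331206 0.11361418] [0.52350644 0.32451775 0.11361418]
255 [0.52149269 0.32181271 0.11361418] [0.52350644 0.32451775 0.11361418]
255.5 [0.52151369 0.32031332 0.11361418] [0.52350644 0.32451775 0.11361418]
```

step_arm --translation '[[0, 0, 0.7], [0, 0, 0.7], [0, 0, 0.5], [0, 0, 0]]' --rotation '[[0, 0, 0.1], [0.05, 0, 0], [0, 0, 0], [0, 0, 0]]' --hand '[1, 1, 1, 1]'

```text
t: 9.18
tool_pos: [0.5316, 0.2392, 0.0915]
ee_rot: [0.685, 0.728, 0.004, 0.003]
wrist_force: [-0.9, -0.6, -2.1]
gripper_width: 0.0219
```

```bash
python3 - <<'E'
from h import *
go([.5277,.240,.0753],1.632)
E
```

```text
t 9.1833 pos [0.5316 0.2392 0.0915] F [-0.9 -0.6 -2.1] M [-0.04  0.    0.01] w 0.0219 tip 0.025
shift [ 0.05 -0.2   0.81] turn [ 0.11 -0.01 -0.  ]
```

step_arm --translation '[[0, -0.1, 0.1], [0, -0.1, 0.1], [0, 0, 0], [0, 0, 0]]' --rotation '[[0.1, 0, 0], [0, 0, 0], [0, 0, 0], [0, 0, 0]]' --hand '[1, 1, 1, 1]'

```text
t: 9.52
tool_pos: [0.5268, 0.2382, 0.0861]
ee_rot: [0.685, 0.728, -0.001, -0.001]
wrist_force: [0.3, 0.1, -1.4]
gripper_width: 0.0217
```

```bash
python3 - <<'E'
from h import *
go([.5277,.240,.0753],1.632)
E
```

```text
t 9.5167 pos [0.5268 0.2382 0.0861] F [ 0.3  0.1 -1.4] M [-0.05 -0.02  0.02] w 0.0217 tip 0.025
shift [0.09 0.05 0.54] turn [-0.02 -0.01 -0.01]
```

step_arm --translation '[[0.09, 0.05, 0.2], [0, 0, 0.2], [0, 0, 0.1], [0, 0, 0]]' --rotation '[[0, 0, 0], [0, 0, 0], [0, 0, 0], [0, 0, 0]]' --hand '[1, 1, 1, 1]'

```text
t: 9.85
tool_pos: [0.5287, 0.2406, 0.0767]
ee_rot: [0.685, 0.728, 0.001, -0.0]
wrist_force: [0.1, -0.8, -1.5]
gripper_width: 0.022
```

```bash
python3 - <<'E'
from h import *
go([.5277,.240,.0613],1.632)
E
```

```text
t 9.85 pos [0.5287 0.2406 0.0767] F [ 0.1 -0.8 -1.5] M [-0.04  0.01  0.  ] w 0.022 tip 0.025
shift [-0.03 -0.05  0.77] turn [ 0.01 -0.01 -0.01]
```

step_arm --translation '[[0, -0.05, 0.15]]' --rotation '[[0, 0, 0]]' --hand '[1]'

```text
t: 9.93
tool_pos: [0.5285, 0.2408, 0.0747]
ee_rot: [0.685, 0.728, 0.001, 0.0]
wrist_force: [-1.1, -0.5, 7.0]
gripper_width: 0.022
```

step_arm --translation '[[0, 0, 0.15]]' --rotation '[[0, 0, 0]]' --hand '[1]'

```text
t: 10.02
tool_pos: [0.529, 0.241, 0.0731]
ee_rot: [0.685, 0.729, 0.002, 0.001]
wrist_force: [-3.7, -0.6, 8.0]
gripper_width: 0.0217
```

step_arm --translation '[[0, 0, 0.15]]' --rotation '[[0, 0, 0]]' --hand '[1]'

```text
t: 10.1
tool_pos: [0.5295, 0.2412, 0.0718]
ee_rot: [0.685, 0.729, 0.001, 0.001]
wrist_force: [-4.5, -0.3, 9.8]
gripper_width: 0.022
```

```bash
python3 - <<'E'
from h import *
go([.5277,.240,.0613],1.632)
E
```

```text
t 10.1 pos [0.5295 0.2412 0.0718] F [-4.5 -0.3  9.8] M [-0.39  0.71  0.  ] w 0.022 tip 0.025
shift [-0.06 -0.09  0.53] turn [ 0.03 -0.01  0.01]
```

step_arm --translation '[[0, -0.1, 0.15]]' --rotation '[[0, 0, 0]]' --hand '[1]'

```text
t: 10.18
tool_pos: [0.5289, 0.2413, 0.0711]
ee_rot: [0.684, 0.729, 0.002, 0.002]
wrist_force: [-1.5, -2.1, 8.6]
gripper_width: 0.0214
```

step_arm --translation '[[0, -0.05, 0.2]]' --rotation '[[0, 0, 0]]' --hand '[1]'

```text
t: 10.27
tool_pos: [0.5292, 0.2415, 0.0698]
ee_rot: [0.684, 0.729, 0.003, 0.003]
wrist_force: [-4.6, -2.0, 9.0]
gripper_width: 0.0219
```

```bash
python3 - <<'E'
from h import *
go([.5277,.240,.0613],1.632)
E
```

```text
t 10.2667 pos [0.5292 0.2415 0.0698] F [-4.6 -2.   9. ] M [-0.41  0.56  0.01] w 0.0219 tip 0.025
shift [-0.07 -0.09  0.42] turn [ 0.08 -0.    0.03]
```

step_arm --translation '[[0, -0.15, 0.2]]' --rotation '[[0.1, 0, 0]]' --hand '[1]'

```text
t: 10.35
tool_pos: [0.5282, 0.2416, 0.0685]
ee_rot: [0.684, 0.73, 0.001, 0.001]
wrist_force: [0.6, -1.5, 7.5]
gripper_width: 0.0218
```

step_arm --translation '[[0, -0.1, 0.2]]' --rotation '[[0.05, 0, 0]]' --hand '[1]'

```text
t: 10.43
tool_pos: [0.5282, 0.2418, 0.0672]
ee_rot: [0.683, 0.73, 0.001, 0.001]
wrist_force: [-0.5, -0.8, 6.3]
gripper_width: 0.0218
```

step_arm --translation '[[0, -0.05, 0.2]]' --rotation '[[0, 0, 0]]' --hand '[1]'

```text
t: 10.52
tool_pos: [0.5286, 0.242, 0.0654]
ee_rot: [0.683, 0.73, 0.002, 0.002]
wrist_force: [-2.6, -0.4, 3.7]
gripper_width: 0.022
```

```bash
python3 - <<'E'
from h import *
go([.5277,.240,.0613],1.632)
E
```

```text
t 10.5167 pos [0.5286 0.242  0.0654] F [-2.6 -0.4  3.7] M [-0.28  0.43  0.02] w 0.022 tip 0.025
shift [-0.1  -0.05  0.2 ] turn [0.05 0.   0.05]
```

step_arm --translation '[[-0.08, -0.05, 0.2]]' --rotation '[[0.05, 0, 0]]' --hand '[1]'

```text
t: 10.6
tool_pos: [0.5283, 0.241, 0.0626]
ee_rot: [0.683, 0.73, 0.001, 0.0]
wrist_force: [-0.5, 1.8, 0.4]
gripper_width: 0.0216
```

step_arm --translation '[[-0.05, -0.05, 0.2]]' --rotation '[[0, 0, 0]]' --hand '[1]'

```text
t: 10.68
tool_pos: [0.5282, 0.2406, 0.061]
ee_rot: [0.683, 0.73, 0.001, 0.0]
wrist_force: [-9.1, -1.2, 27.1]
gripper_width: 0.022
```

step_arm --translation '[[0, 0, 0.2]]' --rotation '[[0, 0, 0]]' --hand '[1]'

```text
t: 10.77
tool_pos: [0.5285, 0.2407, 0.061]
ee_rot: [0.683, 0.731, -0.0, -0.001]
wrist_force: [-14.8, -5.8, 33.1]
gripper_width: 0.0217
```

```bash
python3 - <<'E'
from h import *
go([.5277,.240,.0613],1.632)
E
```

```text
t 10.7667 pos [0.5285 0.2407 0.061 ] F [-14.8  -5.8  33.1] M [-0.99  2.63  0.01] w 0.0217 tip 0.025
shift [-0.03 -0.04 -0.02] turn [-0.01 -0.01  0.07]
```

It stopped hard at TCP z 0.061 (0.0613 predicted). The load centre lies between the two clips, so both are home. I'll ease the load before sliding.

step_arm --translation '[[0, -0.08, -0.05]]' --rotation '[[0, 0, 0.05]]' --hand '[1]'

```text
t: 10.85
tool_pos: [0.5273, 0.2405, 0.062]
ee_rot: [0.684, 0.729, 0.0, -0.0]
wrist_force: [7.5, 1.5, -17.4]
gripper_width: 0.0218
```

step_arm --translation '[[0, 0, 0]]' --rotation '[[0, 0, 0]]' --hand '[1]'

```text
t: 10.93
tool_pos: [0.5277, 0.2405, 0.0619]
ee_rot: [0.684, 0.729, 0.001, 0.001]
wrist_force: [1.2, -0.0, -0.8]
gripper_width: 0.0219
```

```bash
python3 - <<'E'
from h import *
go([.5277,.240,.0613],1.632)
s=bot.snapshot("side")[:,:,::-1].copy();t=bot.snapshot("top")[:,:,::-1].copy();cv2.imwrite("pics/t3.png",t)
print("head g ch cols250-", t[221:228,248:268,1].mean(0).round().astype(int))
o=np.zeros((600,800,3),np.uint8);a=cv2.resize(t[195:245,245:345],None,fx=4,fy=4,interpolation=cv2.INTER_CUBIC)
o[:200,:400]=a;o[:,400:796]=cv2.resize(s[155:255,265:331],None,fx=6,fy=6,interpolation=cv2.INTER_CUBIC);cv2.imwrite("pics/o3.png",o)
for u in(254,255,256,257): print(u,ray("top",(u,224),.046)[1])
E
```

```text
t 10.9333 pos [0.5277 0.2405 0.0619] F [ 1.2 -0.  -0.8] M [ 0.06 -0.09  0.1 ] w 0.0219 tip 0.025
shift [-0.02 -0.    0.03] turn [ 0.03 -0.01  0.03]
head g ch cols250- [153 153 153 153 153 154 150 115  85  78  79  87  78  59  51  59  69  52
  46  47]
254 0.3280140803605867
255 0.324865965738768
256 0.32171766911372907
257 0.3185691904696862
```

View pics/o3.png

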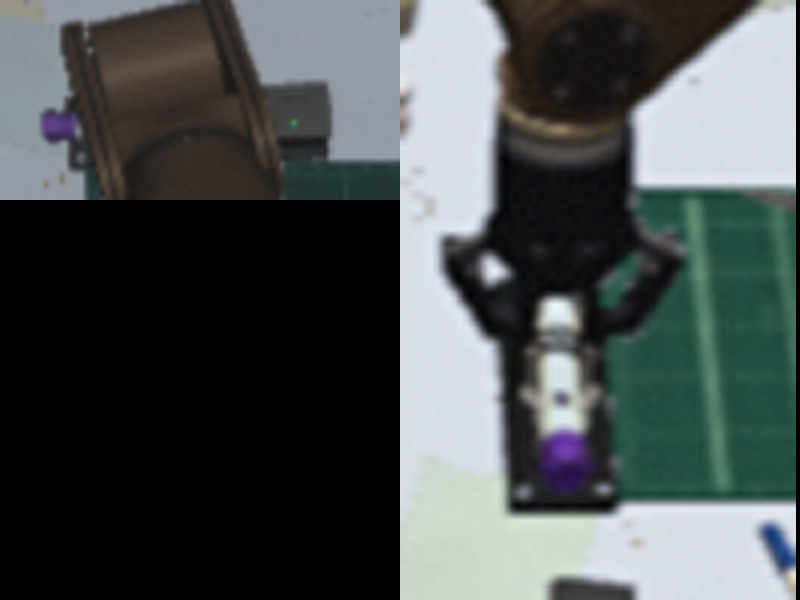

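The torch is seated in both clips. Its head edge at u≈254.8 puts the middle about +17 mm from clip_axis, and the tail is clear of the hood. I'll re-press lightly, then slide.

step_arm --translation '[[0, 0, 0.1]]' --rotation '[[0, 0, 0]]' --hand '[1]'

```text
t: 11.12
tool_pos: [0.5281, 0.2405, 0.0611]
ee_rot: [0.684, 0.729, 0.001, 0.0]
wrist_force: [-7.1, -1.6, 19.9]
gripper_width: 0.0216
```

step_arm --translation '[[0, 0, 0]]' --rotation '[[0, 0, 0]]' --hand '[1]'

```text
t: 11.2
tool_pos: [0.5281, 0.2405, 0.0613]
ee_rot: [0.684, 0.73, 0.0, 0.0]
wrist_force: [0.1, 0.2, -2.3]
gripper_width: 0.0217
```

step_arm --translation '[[-0.15, 0, 0]]' --rotation '[[0, 0, 0]]' --hand '[1]'

```text
t: 11.28
tool_pos: [0.5281, 0.2393, 0.0614]
ee_rot: [0.684, 0.729, 0.002, -0.001]
wrist_force: [-0.2, 10.0, -1.1]
gripper_width: 0.0218
```

step_arm --translation '[[-0.15, 0, 0]]' --rotation '[[0, 0, 0]]' --hand '[1]'

```text
t: 11.37
tool_pos: [0.5282, 0.2383, 0.0614]
ee_rot: [0.685, 0.729, 0.004, -0.003]
wrist_force: [-0.1, 10.0, 0.3]
gripper_width: 0.0218
```

```bash
python3 - <<'E'
from h import *
go([.5277,.240,.0613],1.632)
E
```

```text
t 11.3667 pos [0.5282 0.2383 0.0614] F [-0.1 10.   0.3] M [1.4  0.08 0.33] w 0.0218 tip 0.025
shift [ 0.09 -0.02  0.  ] turn [ 0.01 -0.09  0.01]
```

step_arm --translation '[[-0.2, 0, 0]]' --rotation '[[0, -0.09, 0]]' --hand '[1]'

```text
t: 11.45
tool_pos: [0.5283, 0.2365, 0.0614]
ee_rot: [0.685, 0.728, 0.003, -0.001]
wrist_force: [-0.4, 9.0, 0.7]
gripper_width: 0.0217
```

step_arm --translation '[[-0.2, 0, 0]]' --rotation '[[0, -0.06, 0]]' --hand '[1]'

```text
t: 11.53
tool_pos: [0.5284, 0.2347, 0.0614]
ee_rot: [0.685, 0.728, 0.002, -0.001]
wrist_force: [-0.7, 9.6, 0.6]
gripper_width: 0.0221
```

step_arm --translation '[[-0.2, 0, 0]]' --rotation '[[0, -0.06, 0]]' --hand '[1]'

```text
t: 11.62
tool_pos: [0.5284, 0.2331, 0.0614]
ee_rot: [0.686, 0.728, 0.002, 0.0]
wrist_force: [-0.3, 9.0, -0.2]
gripper_width: 0.0219
```

```bash
python3 - <<'E'
from h import *
go([.5285,.230,.0613],1.632)
E
```

```text
t 11.6167 pos [0.5284 0.2331 0.0614] F [-0.3  9.  -0.2] M [1.36 0.08 0.3 ] w 0.0219 tip 0.025
shift [-0.15 -0.01  0.  ] turn [ 0.04 -0.03 -0.01]
```

step_arm --translation '[[-0.15, 0, 0]]' --rotation '[[0, -0.04, 0]]' --hand '[1]'

```text
t: 11.7
tool_pos: [0.5285, 0.2324, 0.0614]
ee_rot: [0.686, 0.728, 0.003, 0.0]
wrist_force: [0.3, 9.2, 0.1]
gripper_width: 0.0221
```

step_arm --translation '[[-0.15, 0, 0]]' --rotation '[[0, -0.04, 0]]' --hand '[1]'

```text
t: 11.78
tool_pos: [0.5285, 0.2318, 0.0614]
ee_rot: [0.686, 0.728, 0.004, 0.0]
wrist_force: [-1.0, 9.6, 0.3]
gripper_width: 0.0216
```

step_arm --translation '[[-0.15, 0, 0]]' --rotation '[[0, -0.04, 0]]' --hand '[1]'

```text
t: 11.87
tool_pos: [0.5285, 0.2312, 0.0614]
ee_rot: [0.686, 0.727, 0.004, 0.0]
wrist_force: [-0.4, 9.5, 1.1]
gripper_width: 0.0216
```

step_arm --translation '[[-0.2, 0, 0]]' --rotation '[[0.05, -0.06, -0.05]]' --hand '[1]'

```text
t: 11.95
tool_pos: [0.5286, 0.2295, 0.0614]
ee_rot: [0.685, 0.729, 0.003, -0.001]
wrist_force: [0.5, 7.2, -1.3]
gripper_width: 0.0219
```

step_arm --translation '[[-0.2, 0, 0]]' --rotation '[[0, -0.06, 0]]' --hand '[1]'

```text
t: 12.03
tool_pos: [0.5287, 0.2278, 0.0613]
ee_rot: [0.685, 0.729, 0.002, -0.0]
wrist_force: [-0.0, 9.7, 0.2]
gripper_width: 0.0218
```

```bash
python3 - <<'E'
from h import *
go([.529,.220,.0613],1.632)
E
```

```text
t 12.0333 pos [0.5287 0.2278 0.0613] F [-0.   9.7  0.2] M [1.52 0.07 0.27] w 0.0218 tip 0.025
shift [-0.39 -0.01  0.  ] turn [ 0.03 -0.04  0.01]
```

step_arm --translation '[[-0.18, 0, 0]]' --rotation '[[0, -0.06, 0]]' --hand '[1]'

```text
t: 12.12
tool_pos: [0.5288, 0.2266, 0.0614]
ee_rot: [0.685, 0.728, 0.002, 0.001]
wrist_force: [-0.5, 9.6, 0.5]
gripper_width: 0.022
```

step_arm --translation '[[-0.18, 0, 0]]' --rotation '[[0, -0.06, 0]]' --hand '[1]'

```text
t: 12.2
tool_pos: [0.5288, 0.2254, 0.0614]
ee_rot: [0.686, 0.728, 0.002, 0.001]
wrist_force: [-0.7, 9.0, 0.8]
gripper_width: 0.0217
```

step_arm --translation '[[-0.18, 0, 0]]' --rotation '[[0, -0.05, 0]]' --hand '[1]'

```text
t: 12.28
tool_pos: [0.5289, 0.2242, 0.0614]
ee_rot: [0.686, 0.728, 0.003, 0.001]
wrist_force: [-0.4, 9.4, -0.5]
gripper_width: 0.0218
```

step_arm --translation '[[-0.18, 0, 0]]' --rotation '[[0, -0.05, 0]]' --hand '[1]'

```text
t: 12.37
tool_pos: [0.529, 0.223, 0.0614]
ee_rot: [0.686, 0.728, 0.003, 0.002]
wrist_force: [-0.3, 9.1, 1.1]
gripper_width: 0.0221
```

```bash
python3 - <<'E'
from h import *
go([.529,.220,.0613],1.632)
E
```

```text
t 12.3667 pos [0.529  0.223  0.0614] F [-0.3  9.1  1.1] M [1.53 0.05 0.32] w 0.0221 tip 0.025
shift [-0.15 -0.01  0.01] turn [ 0.07 -0.01 -0.02]
```

step_arm --translation '[[-0.18, 0, 0]]' --rotation '[[0.05, -0.05, 0]]' --hand '[1]'

```text
t: 12.45
tool_pos: [0.5291, 0.2218, 0.0615]
ee_rot: [0.686, 0.727, 0.002, 0.001]
wrist_force: [-1.4, 9.0, -0.1]
gripper_width: 0.0215
```

step_arm --translation '[[-0.18, 0, 0]]' --rotation '[[0, -0.05, 0]]' --hand '[1]'

```text
t: 12.53
tool_pos: [0.5291, 0.2208, 0.0614]
ee_rot: [0.687, 0.727, 0.002, 0.001]
wrist_force: [-1.2, 12.0, 0.0]
gripper_width: 0.0216
```

step_arm --translation '[[-0.18, 0, 0]]' --rotation '[[0, -0.05, 0]]' --hand '[1]'

```text
t: 12.62
tool_pos: [0.5292, 0.2202, 0.0614]
ee_rot: [0.687, 0.727, 0.003, 0.0]
wrist_force: [-0.3, 12.4, -0.6]
gripper_width: 0.0217
```

Contact felt: the force stepped from 9 to 12 N at y≈0.2213. I'll push in gently.

step_arm --translation '[[-0.2, 0, 0]]' --rotation '[[0, -0.05, 0]]' --hand '[1]'

```text
t: 12.7
tool_pos: [0.5292, 0.2195, 0.0615]
ee_rot: [0.687, 0.726, 0.004, 0.0]
wrist_force: [-0.1, 12.7, -1.1]
gripper_width: 0.0215
```

step_arm --translation '[[-0.2, 0, 0]]' --rotation '[[0, -0.05, 0]]' --hand '[1]'

```text
t: 12.78
tool_pos: [0.5292, 0.2189, 0.0615]
ee_rot: [0.688, 0.726, 0.005, -0.0]
wrist_force: [-1.0, 13.0, -0.4]
gripper_width: 0.0218
```

step_arm --translation '[[-0.2, 0, 0]]' --rotation '[[0.03, -0.1, -0.03]]' --hand '[1]'

```text
t: 12.87
tool_pos: [0.5293, 0.2183, 0.0615]
ee_rot: [0.687, 0.726, 0.004, 0.0]
wrist_force: [0.1, 13.6, -1.4]
gripper_width: 0.0217
```

```bash
python3 - <<'E'
from h import *
go([.529,.2183,.0613],1.632)
E
```

```text
t 12.8667 pos [0.5293 0.2183 0.0615] F [ 0.1 13.6 -1.4] M [ 2.21 -0.    0.22] w 0.0217 tip 0.025
shift [ 0.   -0.02  0.01] turn [ 0.06 -0.05 -0.06]
```

step_arm --translation '[[-0.2, 0, 0]]' --rotation '[[0.03, -0.05, -0.03]]' --hand '[1]'

```text
t: 12.95
tool_pos: [0.5293, 0.218, 0.0615]
ee_rot: [0.687, 0.727, 0.004, -0.001]
wrist_force: [0.3, 14.1, -0.8]
gripper_width: 0.022
```

step_arm --translation '[[-0.2, 0, 0]]' --rotation '[[0, -0.06, 0]]' --hand '[1]'

```text
t: 13.03
tool_pos: [0.5293, 0.2178, 0.0614]
ee_rot: [0.687, 0.726, 0.005, -0.001]
wrist_force: [-0.1, 15.4, -0.8]
gripper_width: 0.0213
```

The force rose to 15.4 N while the advance shrank to 0.2 mm a row, so the pin is about fully in. I'll relax and let go.

step_arm --translation '[[0, 0, 0], [0, 0, 0]]' --rotation '[[0, 0, 0], [0, 0, 0]]' --hand '[1, 1]'

```text
t: 13.2
tool_pos: [0.5292, 0.2186, 0.0614]
ee_rot: [0.686, 0.728, 0.005, -0.001]
wrist_force: [-0.3, -0.6, 2.3]
gripper_width: 0.0214
```

step_arm --translation '[[0, 0, 0], [0, 0, 0], [0, 0, 0], [0, 0, 0], [0, 0, 0]]' --rotation '[[0, 0, 0], [0, 0, 0], [0, 0, 0], [0, 0, 0], [0, 0, 0]]' --hand '[0.65, 0.6, 0.4, 0.3, 0.3]'

```text
t: 13.62
tool_pos: [0.5283, 0.2171, 0.0597]
ee_rot: [0.688, 0.726, 0.004, -0.002]
wrist_force: [-0.0, 0.3, 0.3]
gripper_width: 0.0594
```

```bash
python3 - <<'E'
from h import *
go([.529,.218,.16],1.632)
E
```

```text
t 13.6167 pos [0.5283 0.2171 0.0597] F [-0.   0.3  0.3] M [-0.    0.06  0.  ] w 0.0594 tip 0.025
shift [ 0.09  0.05 -5.01] turn [ 0.02 -0.08 -0.07]
```

step_arm --translation '[[0, 0, -0.3], [0, 0, -0.7], [0, 0, -1], [0, 0, -1], [0, 0, -1]]' --rotation '[[0, 0, 0], [0, 0, 0], [0, 0, 0], [0, 0, 0], [0, 0, 0]]' --hand '[0.3, 0.3, 0.3, 0.3, 0.3]'

```text
t: 14.03
tool_pos: [0.5241, 0.2146, 0.1372]
ee_rot: [0.688, 0.725, -0.002, -0.006]
wrist_force: [1.1, 0.2, 0.8]
gripper_width: 0.0595
```

step_arm --translation '[[0, 0, -1], [0, -0.5, -1], [0, -1, -0.5], [0, -1, 0], [0, -1, 0]]' --rotation '[[0, 0, 0], [0, 0, 0], [0, 0, 0], [0, 0, 0], [0, 0, 0]]' --hand '[0.3, 0.3, 0.3, 0.3, 0.3]'

```text
t: 14.45
tool_pos: [0.4592, 0.2106, 0.1997]
ee_rot: [0.69, 0.724, 0.005, -0.002]
wrist_force: [-0.6, 0.0, -1.0]
gripper_width: 0.0597
```

step_arm --translation '[[-1, 0, 0], [-1, 0, 0], [-1, 0, 0], [-1, 0, 0], [-1, 0, 0]]' --rotation '[[0, 0, 0], [0, 0, 0], [0, 0, 0], [0, 0, 0], [0, 0, 0]]' --hand '[0.3, 0.3, 0.3, 0.3, 0.3]'

```text
t: 14.87
tool_pos: [0.4603, 0.1106, 0.2027]
ee_rot: [0.687, 0.727, 0.007, -0.001]
wrist_force: [-0.3, 0.2, -0.9]
gripper_width: 0.0598
```

step_arm --translation '[[-1, 0, 0], [-1, 0, 0], [-1, 0, 0], [0, 0, 0], [0, 0, 0]]' --rotation '[[0, 0, 0], [0, 0, 0], [0, 0, 0], [0, 0, 0], [0, 0, 0]]' --hand '[0.3, 0.3, 0.3, 0.3, 0.3]'

```text
t: 15.28
tool_pos: [0.4635, 0.0447, 0.205]
ee_rot: [0.689, 0.725, 0.008, 0.001]
wrist_force: [-0.1, -0.1, 0.1]
gripper_width: 0.0601
```

```bash
python3 - <<'E'
from h import *
s=bot.snapshot("side")[:,:,::-1].copy();t=bot.snapshot("top")[:,:,::-1].copy();cv2.imwrite("pics/t4.png",t)
print("head g ch cols250-", t[221:228,250:268,1].mean(0).round().astype(int))
for u in(258,260,262): print(u,ray("top",(u,224),.046)[1])
o=np.zeros((600,800,3),np.uint8);a=cv2.resize(t[195:245,245:345],None,fx=4,fy=4,interpolation=cv2.INTER_CUBIC)
o[:200,:400]=a;o[200:500,:400]=cv2.resize(t,(400,300));o[:,400:796]=cv2.resize(s[155:255,265:331],None,fx=6,fy=6,interpolation=cv2.INTER_CUBIC);cv2.imwrite("pics/o4.png",o)
E
```

```text
head g ch cols250- [158 158 158 158 158 158 158 158 157 156 152 101  60  61  68  64  58  54]
258 0.31542052979085367
260 0.30912266226566815
262 0.30282406641185117
```

View pics/o4.png

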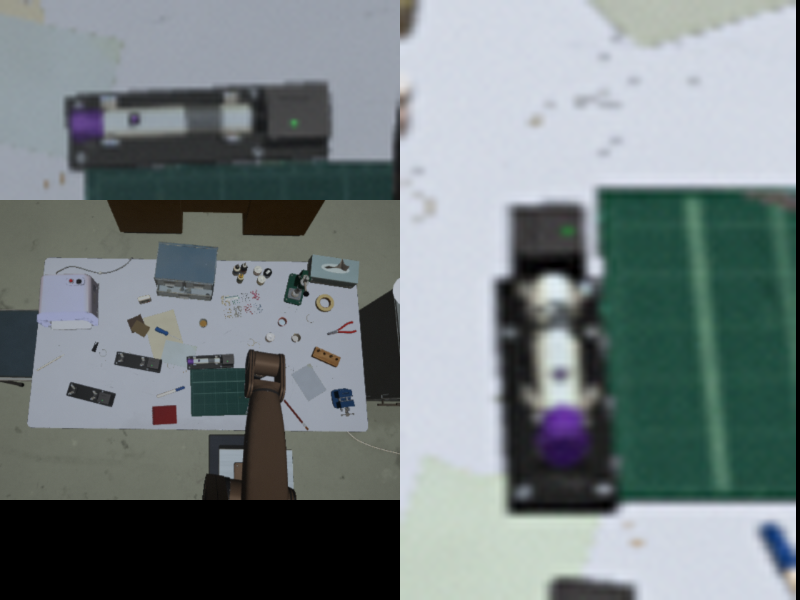

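The torch lies straight in both clips with its tail under the hood. Its head edge is near column 261, about 7 px (22 mm) from where it snapped in. Nothing else in view has moved.

```bash
python3 -c "
from bench import bot
print(bot.hand_in())"
```

```text
the job is handed in; nothing more can be done
None
```

The torch is in the charging cradle farthest to the robot's right, snapped into both clips and slid under the hood onto the contact pin. I handed the job in at about 15 s.

- **Clips:** The torch met the lips at the expected height and went in against about 10 N or less. It then stopped hard on the saddles at the expected depth, with a peak of 33 N while I checked it was fully home. Its middle was about 17 mm to +x of `clip_axis`, inside the 12 to 20 mm allowed, with the tail clear of the hood.
- **Pin:** Sliding drag was about 9 to 10 N. The force stepped up to 12 N at the pin and reached 15.4 N at the end, which is about full pin travel. I estimate the pin is 2.2 to 3 mm in.
- **After letting go:** The last pictures show the torch straight in both clips with its tail under the hood. The wrist force is near zero, the gripper is clear, and nothing else in view has moved.

**Checks that disagreed:**
- The gripper read about 22 mm on the 24 mm torch, even after I regripped it lower.
- The two cameras differed by a few mm along the cradle.
- The tool read 0.8 mm back after I relaxed the push. That is too small to see in the pictures, so I could not tell whether the torch itself moved. The 2.2 mm lower figure allows for it.

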